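# Pack the denture-care tray on the bathroom shelf

### The job

Take the orange toothbrush off the tray and leave it lying on the glass shelf clear of the tray, and pack everything for denture care that stands about the glass shelf (whichever of the lidded soaking cup, egg-shaped pill pot, round brush and soap box are there, and all the steel tumblers) side by side into the narrow wooden tray. Each thing must stand upright and flat on the tray floor, except that the tumblers go nested one inside another, fully home, as one stack standing in the tray. Leave the compact mirror and the mouthwash bottle where they are.

Things in the scene. Friction and masses are not known exactly. Their poses are not given: they have to be found in the camera images.
- tray: fixed open wooden tray on the shelf: outside 76 mm (its x) by 286 mm (its y) by 30 mm high, walls and floor 5 mm thick, inside 66 by 276 mm; all the things fit in it only in one row along its y with about 19 mm to spare in all when none is absent. Origin: centre of the underside, on the shelf top (the shelf top is 50 mm above the work surface, the shelf being a frosted glass slab 420 by 1020 mm)
- tray_in (a point): centre of the tray's inner floor (25 mm below the top of its walls), axes as the tray's
- cup0: steel rinsing tumbler, an open tapered cup (there are three or four alike; None if absent): 58 mm high, outer diameter 38 mm at the foot and 59 mm at the rim, wall 3 mm, inner floor 26 mm above the underside, so each tumbler nested in another stands 26 mm higher than it (radial play 1.7 mm). Origin: centre of the underside, z up along its axis
- cup1: steel rinsing tumbler, an open tapered cup (there are three or four alike; None if absent): 58 mm high, outer diameter 38 mm at the foot and 59 mm at the rim, wall 3 mm, inner floor 26 mm above the underside, so each tumbler nested in another stands 26 mm higher than it (radial play 1.7 mm). Origin: centre of the underside, z up along its axis
- cup2: steel rinsing tumbler, an open tapered cup (there are three or four alike; None if absent): 58 mm high, outer diameter 38 mm at the foot and 59 mm at the rim, wall 3 mm, inner floor 26 mm above the underside, so each tumbler nested in another stands 26 mm higher than it (radial play 1.7 mm). Origin: centre of the underside, z up along its axis
- cup3: steel rinsing tumbler, an open tapered cup (there are three or four alike; None if absent): 58 mm high, outer diameter 38 mm at the foot and 59 mm at the rim, wall 3 mm, inner floor 26 mm above the underside, so each tumbler nested in another stands 26 mm higher than it (radial play 1.7 mm). Origin: centre of the underside, z up along its axis
- soak_cup: denture soaking cup with its lid locked on: white closed cylinder, diameter 60 mm, 60 mm high, grey bar on the lid 1.5 mm higher. Origin: centre of the underside, z up. None if absent
- pill_pot: egg-shaped white ceramic pot, 61 mm high, foot diameter 36 mm, greatest diameter 50 mm between 30 and 47 mm above the underside, domed above that. Origin: centre of the underside, z up. None if absent
- brush: round hard silicone denture brush, dark, standing on its bristle face: head diameter 46 mm and 26 mm high, with an upright round grip of diameter 20 mm above it, up to 57 mm. Origin: centre of the underside, z up. None if absent
- soap_box: closed grey soap box, an upright block 58 mm (its x) by 42 mm (its y), 56 mm high. Origin: centre of the underside, z up. None if absent
- toothbrush: orange toothbrush, at the start lying across the tray's rims, bristles up: handle 12 mm wide and 10 mm high, running from -85 mm to +45 mm along its x, then a thinner neck and head as far as +91 mm. Origin: underside of the handle, near its centre of mass, z up
- compact: closed round compact mirror, diameter 72 mm, 14 mm thick, lying flat; bystander
- mouthwash: green mouthwash bottle, diameter 56 mm, 110 mm high; bystander
There are look-alikes about, which are no part of the job. What is shaped like the cup0 but green is not meant.

How it is judged:
By the outcome, as a careful person would: the job done as asked, in the order asked, and still so for the second after the job is handed in, with the robot touching nothing.
Of cup0, cup1, cup2, cup3 only 3 to 4 are there at a start; the rules pass over those that are not, and their reading is None.
Of soak_cup, pill_pot, brush, soap_box only 3 to 4 are there at a start; the rules pass over those that are not, and their reading is None.
At some moment in a run one of soak_cup, pill_pot, brush, soap_box, cup0, cup1, cup2, cup3 may be knocked a few centimetres aside while the robot is not near it.
It also fails if it takes over 210 s, if anything falls off the work surface, if the arm or the gripper's body presses on something with over 40 N, if the wrist force passes 120 N, or if a joint passes its speed limit or range.

### The arm

A 6-joint arm with a two-finger parallel gripper is mounted at the origin on the work surface. World frame = base frame: x ahead of the robot, y to its left, z up, the work surface at z = 0. Lengths are in mm, angles in rad, forces in N, time in s.
With the tool pointing down it reaches from about 325 to 875 mm from the base axis. Payload 4.4 kg.
Tool frame: the origin (TCP) lies on the centre line of the jaws, within the pads' length; the fingertips stand ahead of it and the grasp point (between the pads) lies 6 mm ahead of it (ctrl.tcp_to_tips is the z of the fingertips in the tool frame, in mm); z points along the fingers, y is the line along which they close (so a half turn about z gives the same grasp; the last joint's range is limited). The gripper opens to 85 mm and grips with 20 to 120 N. Pads are 22 mm wide; open, the fingers measure 114 mm over their backs; the gripper's body (76 mm by 85 mm) begins 54 mm behind the grasp point. The pads swing forward as they close: fully open they stand 13 mm farther back than shut.
Start: joints at [1.2, 0.207, 1.542, -0, 1.393, -0.15], TCP at [125.941, 561.041, 256.282] pointing down, gripper open.
Joint ranges: [-2.73, 2.73], [-0.86, 2.22], [0.23, 2.46], [-1.11, 4.25], [0.08, 2.63], [-2.82, 2.82]. Speed limits (rad/s): [2.79, 2.79, 3.14, 3.14, 3.14, 3.14].

### API

Orientations are given as a 3x3 rotation matrix whose columns are the frame's x, y, z axes.
In Python, from plant import ctrl, sensors, optics gives the robot as it stands. Calls block until the motion is done:
- ctrl.move_ptp(position, orientation): joint-space move of the TCP to a pose.
- ctrl.move_l(position, rot=None, vel=150, threshold=None): straight line of the TCP; rot=None keeps the orientation; vel is the mean speed in mm/s. With threshold (N) it stops when the force on the tool has changed by that much, and returns True; else False.
- ctrl.set_joints(angles): joint-space move.
- ctrl.gripper_to(opening, force=None): finger opening in mm; force is the grip in N (None keeps the last); returns when the fingers have stopped.
- ctrl.hold(seconds).
- ctrl.solve_ik(position, orientation): joint angles nearest the present ones, or None.
- sensors.read_state(): the state.
- optics.grab_frame(name): name is "scene" or "top"; returns (picture, depth): 480x640x3 uint8, red, green, blue; 480x640 float32, mm along the optical axis (not along the pixel's ray), 0 where there is no reading.
- optics.camera_params(name): a dict with "mtx" (3x3 intrinsics, pixels), "k1" (the pictures are not rectified: a ray, as slopes to the right and down, at radius r is drawn at 1 + k1 r^2 times it, then the intrinsics apply), "R" (3x3) and "t" (3): a world point X has camera coordinates R X + t. Camera axes: x right, y down, z forward; pixel columns grow to the right and rows downward; lengths in mm; the calibration is good to about 2 mm. A picture is of the moment at which its call begins. camera_params takes no time and is no camera call.
A pose or a line that the arm cannot do raises ctrl.MotionError and nothing moves.
- ctrl.finish_job(): hands the job in; it is judged then, once.
The state is a dict: "t": time; "q": joint angles; "qvel": joint speeds; "tau": joint torques, N m; "eef_pos": TCP position; "eef_rot": TCP orientation; "force": force on the tool from outside, world axes, zero at the start; "wrist_torque": the same for the moment, N m; "grip_width": finger opening in mm; "grasp_force": force on a finger pad.
Only numpy, scipy, OpenCV 4.12 (cv2) and the standard library are available. Lean on these libraries where they do the work, as an engineer would, in place of code of your own. Each camera call takes 0.05 s, during which the arm holds its last target. There are 200 camera calls.

## Working session

There is one attempt and no reset: what is moved stays moved. The work goes in short steps, each a Python script; the robot and the scene stay as the last script left them, time stands still between calls to the robot, and variables do not carry over. Pictures are saved under pics/ and viewed, at most 14 in all, crops included, and the job is handed in when it is done.

```bash
ls; mkdir -p pics
python3 - <<'E'
from plant import ctrl,sensors,optics
import cv2,numpy as np
for n in("scene","top"):
    im,d=optics.grab_frame(n); cv2.imwrite(f"pics/{n}0.png",im[...,::-1]); np.save(f"pics/{n}0.npy",d)
    p=optics.camera_params(n); print(n,p, (d>0).mean(), d[d>0].min(),d.max())
print(sensors.read_state(),ctrl.tcp_to_tips)
E
```

```text
pics
scene {'mtx': array([[578.0745952 ,   0.        , 323.60551209],
       [  0.        , 578.0745952 , 237.02238602],
       [  0.        ,   0.        ,   1.        ]]), 'k1': -0.00177095158442752, 'R': array([[ 0.03967701,  0.99911345,  0.01407266],
       [ 0.79374019, -0.02295991, -0.60782346],
       [-0.60696149,  0.03528665, -0.79394748]]), 't': array([ -37.54333417, -330.43759157, 1907.18463151])} 0.995888671875 1281.9233 3364.2437
top {'mtx': array([[532.50667026,   0.        , 320.54875594],
       [  0.        , 532.50667026, 243.73804235],
       [  0.        ,   0.        ,   1.        ]]), 'k1': -0.07189736549389615, 'R': array([[ 0.00184995, -0.99997855,  0.00628309],
       [-0.98448975, -0.00292349, -0.17541777],
       [ 0.17543237, -0.00586112, -0.98447404]]), 't': array([  36.79506539,  520.9538513 , 1231.08757995])} 0.9960611979166667 645.0974 2298.5898
{'t': 0.1, 'q': array([ 1.19949618e+00,  2.07383083e-01,  1.54280132e+00,  4.38815919e-06,
        1.39349814e+00, -1.50487422e-01]), 'qvel': array([-7.46330229e-05, -1.56665834e-03, -4.11128732e-03, -2.58517347e-04,
       -1.78331362e-03, -8.59021251e-04]), 'tau': array([-1.02477748e-03, -3.84090292e+01, -2.92550933e+01, -2.15151340e-04,
        4.91073268e-03,  2.14934425e-05]), 'eef_pos': array([125.71123342, 560.44867725, 255.21902699]), 'eef_rot': array([[-9.75719475e-01,  2.19022661e-01, -7.62294470e-04],
       [ 2.19023757e-01,  9.75717586e-01, -1.94591100e-03],
       [ 3.17585516e-04, -2.06562385e-03, -9.99997816e-01]]), 'force': array([ 1.4632642 , -1.32350905, -0.5255637 ]), 'wrist_torque': array([0.01733575, 0.00420069, 0.00785901]), 'grasp_force': 0.0, 'grip_width': 85.6135547485916} 25.0
```

View pics/top0.png

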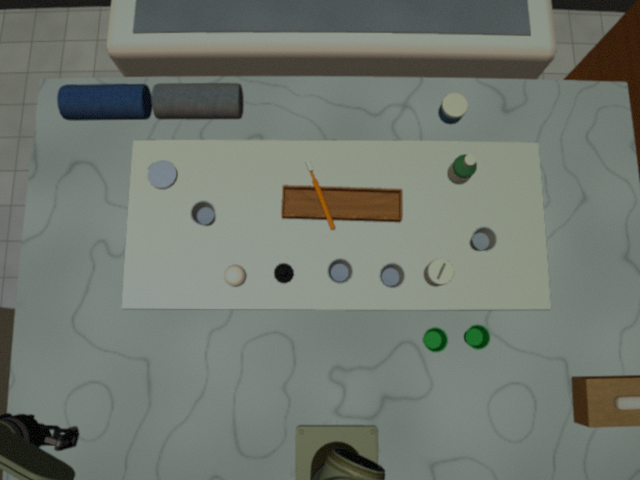

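View pics/scene0.png

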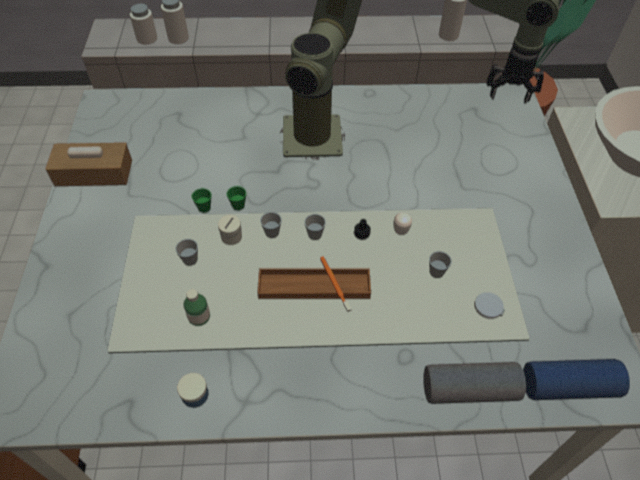

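```bash
cat > h.py <<'E'
from plant import ctrl,sensors,optics
import cv2,numpy as np
P={n:optics.camera_params(n) for n in("scene","top")}
def C(n): return -P[n]["R"].T@P[n]["t"]
def rays(n,uv):
    p=P[n];K=p["mtx"];uv=np.asarray(uv,float).reshape(-1,2)
    xy=cv2.undistortPoints(uv[:,None],K,np.array([p["k1"],0,0,0.]))[:,0]
    return np.c_[xy,np.ones(len(xy))]@p["R"]          # world directions, unit optical depth
def onz(n,uv,z):
    r=rays(n,uv);c=C(n); return c+r*((z-c[2])/r[:,2])[:,None]
def tri(uvs):                                          # {cam:uv} -> point, miss
    A=np.zeros((3,3));b=np.zeros(3);L=[]
    for n,uv in uvs.items():
        d=rays(n,uv)[0];d/=np.linalg.norm(d);M=np.eye(3)-np.outer(d,d);A+=M;b+=M@C(n);L.append(M)
    X=np.linalg.solve(A,b);return X,[np.linalg.norm(M@(X-C(n))) for M,n in zip(L,uvs)]
def cloud(n,d):
    v,u=np.mgrid[0:480,0:640];r=rays(n,np.c_[u.ravel(),v.ravel()])
    return (C(n)+r*d.reshape(-1,1)).reshape(480,640,3)
E
python3 - <<'E'
from h import *
t=cv2.imread("pics/top0.png");s=cv2.imread("pics/scene0.png")
a=cv2.resize(t[250:300,215:465],(800,160),interpolation=cv2.INTER_CUBIC)
b=np.hstack([cv2.resize(x,(200,160),interpolation=cv2.INTER_CUBIC) for x in(t[193:233,180:230],t[220:260,457:507],t[88:128,430:480],t[320:360,425:475])])
c=cv2.resize(s[185:285,170:455],(800,280),interpolation=cv2.INTER_CUBIC)
cv2.imwrite("pics/crop0.png",np.vstack([a,b,c]))
print(C("top"),C("scene"))
d=np.load("pics/top0.npy");W=cloud("top",d)
for u,v in[(250,200),(450,220),(340,300),(360,205),(440,271),(235,274),(284,272),(340,271),(391,275),(204,213),(482,239),(328,215),(454,106)]: print(u,v,t[v,u],np.round(W[v,u],1))
d=np.load("pics/scene0.npy");W2=cloud("scene",d)
for u,v in[(220,300),(230,225),(402,218),(362,225),(300,285)]: print(u,v,np.round(W2[v,u],1))
E
```

```text
[ 296.83303806   45.53283213 1303.12713511] [1421.35882363  -37.37492553 1313.88505279]
250 200 [142 153 146] [626.6 209.2  53.2]
450 220 [134 150 140] [ 579.1 -275.1   52. ]
340 300 [142 153 144] [386.   -7.9  49.9]
360 205 [ 33  68 101] [613.3 -56.6  60.1]
440 271 [81 95 92] [ 447.8 -233.   107.7]
235 274 [151 155 145] [439.6 231.3 109.9]
284 272 [22 19 19] [444.6 120.8 109.3]
340 271 [126 117 105] [451.2  -7.   77.8]
391 275 [127 118 106] [ 441.8 -124.9   80.2]
204 213 [125 116 105] [587.9 313.9  79.4]
482 239 [118 118 106] [ 527.4 -342.5   79.5]
328 215 [  0  89 149] [580.4  21.1  93.8]
454 106 [129 151 146] [ 873.  -297.9   56.2]
220 300 [ 649.6 -251.4   52. ]
230 225 [ 451.5 -231.4  107.4]
402 218 [446.1 229.2 114.3]
362 225 [454.8 121.6  99. ]
300 285 [612.2 -48.4  54.1]
```

View pics/crop0.png

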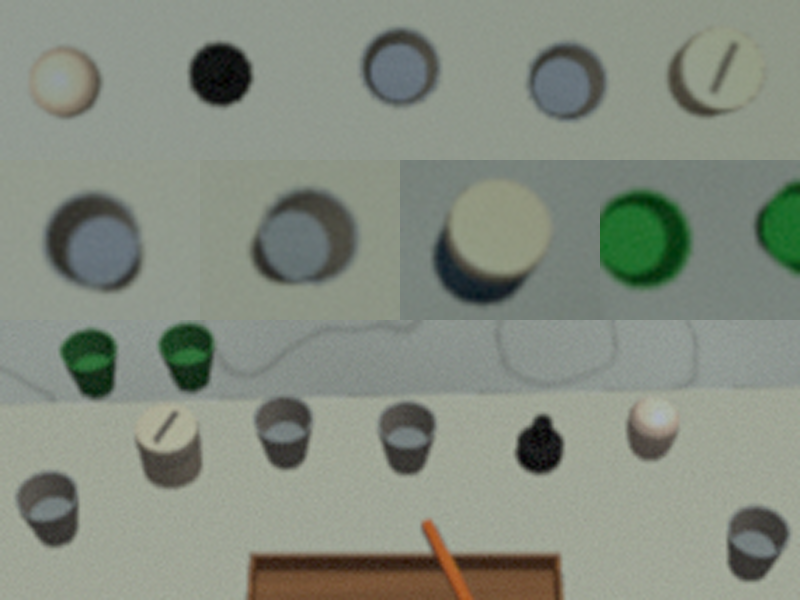

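```bash
cat >> h.py <<'E'
from scipy.optimize import least_squares
def grab(): return {n:optics.grab_frame(n) for n in("top","scene")}
def circ(n,cnt,z,r,far):
    q=onz(n,cnt,z)[:,:2];c0=q.mean(0)
    if far:
        d=c0-C(n)[:2];d/=np.linalg.norm(d);q=q[(q-c0)@d>(-5 if n=="top" else 5)]
    f=least_squares(lambda c:np.hypot(*(q-c).T)-r,c0,loss="soft_l1",f_scale=2)
    return f.x,np.sqrt(np.mean(f.fun**2))
R={"cup":(29.5,108,1),"soak":(30,110,1),"pot":(25,88,0),"brush":(23,74,0)}
def blobs(n,fr,zmin=66):
    im,d=fr;W=cloud(n,d)
    m=((W[...,2]>zmin)&(W[...,2]<165)&(W[...,0]>390)&(W[...,0]<790)&(abs(W[...,1])<520)&(d>0)).astype(np.uint8)
    m=cv2.morphologyEx(m,cv2.MORPH_CLOSE,np.ones((3,3)))
    k,l,st,ce=cv2.connectedComponentsWithStats(m);out=[]
    for i in range(1,k):
        if st[i,4]<60: continue
        mm=l==i;cnt=max(cv2.findContours(mm.astype(np.uint8),cv2.RETR_EXTERNAL,cv2.CHAIN_APPROX_NONE)[0],key=len)[:,0]
        out.append(dict(uv=ce[i],area=st[i,4],z=np.median(W[mm][:,2]),ztop=np.percentile(W[mm][:,2],95),col=np.median(im[mm],0),cnt=cnt,xy=np.median(W[mm][:,:2],0)))
    return out
def kind(b):
    r,g,bl=b["col"]
    if g>r+12 and g>bl+12 : return "green"
    if r>bl+30: return "wood"
    if b["ztop"]<80: return "low"
    if max(r,g,bl)<50: return "brush"
    if b["z"]<96: return "cup"
    return "soak" if b["area"]>450 else "pot"
E
python3 - <<'E'
from h import *
F=grab()
B={n:blobs(n,F[n]) for n in F}
for n in B:
    for b in B[n]: print(n,kind(b),b["uv"].round(),b["area"],b["z"].round(),b["ztop"].round(),b["col"],b["xy"].round())
for b in B["top"]:
    k=kind(b)
    if k not in R: continue
    r,z,far=R[k]
    s=min(B["scene"],key=lambda s:np.hypot(*(s["xy"]-b["xy"])))
    res=[]
    for zz in(z-10,z,z+10): res.append((circ("top",b["cnt"],zz,r,far),circ("scene",s["cnt"],zz,r,far)))
    print(k,[(zz,a[0].round(1),round(a[1],1),c[0].round(1),round(c[1],1)) for zz,(a,c) in zip((z-10,z,z+10),res)])
for n in F:
    im=F[n][0];hsv=cv2.cvtColor(im,cv2.COLOR_RGB2HSV)
    W=cloud(n,F[n][1]);reg=(W[...,0]>400)&(W[...,0]<800)&(abs(W[...,1])<400)
    o=(hsv[...,0]<18)&(hsv[...,1]>200)&(hsv[...,2]>100)&reg
    w=(hsv[...,0]<20)&(hsv[...,1]>110)&reg
    k,l,st,_=cv2.connectedComponentsWithStats(w.astype(np.uint8));i=1+st[1:,4].argmax()
    v,u=np.nonzero(l==i);wm=(l==i)&~cv2.dilate(o.astype(np.uint8),np.ones((3,3))).astype(bool)
    v,u=np.nonzero(wm);q=onz(n,np.c_[u,v],80)[:,:2]; print(n,"tray",cv2.minAreaRect(q.astype(np.float32)))
    v,u=np.nonzero(o);
    q=onz(n,np.c_[u,v],88)[:,:2];m=q.mean(0);e=np.linalg.svd(q-m,full_matrices=0)[2][0];t=(q-m)@e
    print("tb",len(u),m,e,t.min(),t.max(),"z",np.percentile(W[o][:,2],[5,50,95]),hsv[o].mean(0))
    a,b=m+e*t.min(),m+e*t.max();print(a,b)
E
```

```text
top green [462. 168.] 646 125.0 161.0 [60. 76. 51.] [ 685. -290.]
top low [163. 175.] 307 65.0 69.0 [120. 130. 139.] [686. 422.]
top wood [336. 200.] 1308 80.0 94.0 [104.  71.  28.] [625.  21.]
top cup [203. 212.] 489 84.0 110.0 [ 96. 106. 106.] [588. 315.]
top cup [483. 239.] 534 84.0 110.0 [ 95. 104. 102.] [ 527. -345.]
top cup [340. 270.] 518 81.0 110.0 [100.  110.5 114. ] [452.  -6.]
top soak [439. 272.] 612 109.0 114.0 [145. 152. 132.] [ 445. -230.]
top brush [283. 272.] 307 77.0 109.0 [19. 20. 20.] [446. 123.]
top cup [392. 275.] 512 81.0 110.0 [ 99.5 110.  114. ] [ 442. -126.]
top pot [235. 275.] 389 106.0 113.0 [145. 144. 127.] [437. 233.]
scene cup [271. 223.] 405 92.0 109.0 [83. 82. 76.] [ 430. -125.]
scene pot [402. 223.] 319 102.0 113.0 [140. 130. 117.] [452. 230.]
scene cup [314. 225.] 410 91.0 109.0 [81. 80. 75.] [440.  -7.]
scene soak [229. 229.] 520 107.0 115.0 [130.5 131.5 115.5] [ 462. -233.]
scene brush [362. 229.] 232 78.0 108.0 [26. 27. 26.] [456. 122.]
scene cup [187. 251.] 452 91.0 110.0 [85. 83. 78.] [ 516. -341.]
scene cup [439. 263.] 456 91.0 110.0 [78.5 77.
[... 2102 characters left out ...]
4(6.9))]
top tray ((631.6119995117188, -12.280258178710938), (281.7704772949219, 115.21334075927734), 88.14663696289062)
tb 174 [614.06221835  33.82773286] [-0.93454492 -0.35584519] -72.06526701244665 67.91442818149082 z [78.84558644 89.84900603 93.80721907] [ 15.93678161 236.14367816 138.6954023 ]
[681.41044723  59.47181166] [550.5931348    9.66071011]
scene tray ((612.0831909179688, -11.577194213867188), (283.484130859375, 121.61375427246094), 85.04624938964844)
tb 15 [604.07129352  28.50397933] [0.93604925 0.351869  ] -54.55191638434859 79.53805348917668 z [84.99208692 90.86628479 93.93079101] [ 12.         204.13333333 159.13333333]
[553.00801285   9.30885108] [678.5228292   56.49095466]
```

```bash
cat >> h.py <<'E'
def tray(F):
    for n in F:
        im=F[n][0];hsv=cv2.cvtColor(im,cv2.COLOR_RGB2HSV)
        c0,c1,r0,r1=(270,415,170,235) if n=="top" else (245,385,255,310)
        w=np.zeros((480,640),np.uint8);w[r0:r1,c0:c1]=((hsv[...,0]<22)&(hsv[...,1]>75))[r0:r1,c0:c1]
        k,l,st,_=cv2.connectedComponentsWithStats(w);w=l==1+st[1:,4].argmax()
        E={k:[] for k in("lo","hi","L","R")}
        o=(hsv[...,0]<18)&(hsv[...,1]>195)&(hsv[...,2]>100);oc=np.nonzero(cv2.dilate(o[r0:r1,c0:c1].astype(np.uint8),np.ones((1,9))).any(0))[0]+c0
        cs=[c for c in range(c0,c1) if w[:,c].sum()>8]
        for c in cs[5:-5]:
            if oc.min()-12<=c<=oc.max()+12: continue
            v=np.nonzero(w[:,c])[0];E["lo"].append((c,v[0]-.5));E["hi"].append((c,v[-1]+.5))
        for r in range(r0,r1):
            u=np.nonzero(w[r])[0]
            if len(u)>60:E["L"].append((u[0]-.5,r));E["R"].append((u[-1]+.5,r))
        for k in E:
            q=onz(n,E[k],50 if k=="hi" else 80)[:,:2]
            q=q[4:-4] if k in "LR" else q
            vx,vy,x,y=cv2.fitLine(q.astype(np.float32),cv2.DIST_HUBER,0,.01,.01).ravel();print(n,k,len(q),"at",round(x,1),round(y,1),"ang",round(np.degrees(np.arctan2(vy,vx))%180,2),"xspread",np.ptp(q,0).round(1))
E
python3 - <<'E'
from h import *
F=grab();tray(F)
E
```

```text
top lo 55 at 650.9 -55.7 ang 88.45 xspread [  6.6 259.8]
top hi 55 at 579.6 -48.6 ang 88.32 xspread [  9.  263.2]
top L 24 at 604.7 130.7 ang 0.89 xspread [56.1  2.5]
top R 24 at 612.4 -153.6 ang 178.48 xspread [56.2  1.5]
scene lo 49 at 578.4 -49.4 ang 88.28 xspread [  7.9 263. ]
scene hi 49 at 647.9 -28.8 ang 88.22 xspread [ 11.  259.6]
scene L 21 at 612.5 -154.2 ang 178.54 xspread [60.1  2.6]
scene R 21 at 627.5 129.4 ang 178.25 xspread [60.2  2.8]
```

```bash
cat >> h.py <<'E'
TC=np.array([615.2,-12.]);TY=np.array([.030,.99955]);TX=np.array([.99955,-.030])
def rot(yaw_vec):                                      # tool down, tool y along +-yaw_vec
    best=None
    for s in(1,-1):
        y=np.r_[s*np.asarray(yaw_vec,float),0];y/=np.linalg.norm(y);z=np.array([0,0,-1.]);M=np.c_[np.cross(y,z),y,z]
        q=ctrl.solve_ik([550,0,260],M)
        if q is not None and (best is None or abs(q[5])<abs(best[0])): best=(q[5],M)
    return best[1]
RT=rot(TX)
def st(*k):
    s=sensors.read_state();print(*[f"{a}={np.round(s[a],1)}" for a in("t","eef_pos","force","grip_width","grasp_force")],*k);return s
E
python3 - <<'E'
from h import *
print(RT.round(2))
ctrl.gripper_to(85);ctrl.move_ptp([510,190,180],RT);st(ctrl.solve_ik([510,190,180],RT).round(2))
ctrl.move_l([510,190,90],vel=150)
for w in(85,57,22):
    ctrl.gripper_to(w);h=ctrl.move_l([510,190,66],vel=20,threshold=5);st(w,h);ctrl.move_l([510,190,95],vel=80)
for y,x in((-338,523),(-12,700),(-100,620),(90,620)):
    print([ctrl.solve_ik([x,y,z],RT) is not None for z in(80,130,260)])
E
```

```text
[[ 0.03  1.    0.  ]
 [ 1.   -0.03  0.  ]
 [ 0.    0.   -1.  ]]
t=2.5 eef_pos=[509.8 190.9 180.2] force=[-0.4  0.8  0.8] grip_width=85.0 grasp_force=0.0 [ 0.2   0.22  1.69 -0.    1.23  0.23]
t=4.8 eef_pos=[510.2 190.   66.2] force=[-0.5 -0.4  0. ] grip_width=84.7 grasp_force=0.0 85 False
t=6.8 eef_pos=[509.9 190.   70.7] force=[-0.7  0.   5.2] grip_width=56.6 grasp_force=2.3 57 True
t=8.7 eef_pos=[509.9 190.   75.1] force=[-1.1  0.3  4.7] grip_width=21.9 grasp_force=2.3 22 True
[True, True, True]
[True, True, True]
[True, True, True]
[True, True, True]
```

Run:
```python
from h import *
y=np.array([.356,-.935,0]);z=np.array([0,0,-1.]);Rp=np.c_[np.cross(y,z),y,z]
p=np.array([630.3,39.9])
print(ctrl.solve_ik([*p,105],Rp),ctrl.solve_ik([705,-12,76],RT))
ctrl.gripper_to(40);ctrl.move_ptp([*p,150],Rp);ctrl.move_l([*p,105.5],vel=80)
ctrl.gripper_to(5,30);st()
ctrl.move_l([*p,170],vel=100);ctrl.move_ptp([705,-12,150],RT)
print(ctrl.move_l([705,-12,75.5],vel=50,threshold=6));st()
ctrl.gripper_to(30);ctrl.move_l([705,-12,160],vel=150);ctrl.move_ptp([480,120,260],RT);ctrl.gripper_to(85);st()
im=optics.grab_frame("top")[0]
cv2.imwrite("pics/t1.png",cv2.resize(im[130:310,110:560,::-1],(800,320)))
```

```text
[-7.36955964e-02  4.76690045e-01  1.51731020e+00 -4.44089210e-16
  1.14759240e+00  1.13329969e+00] [-1.39578014e-01  6.47710079e-01  1.31677734e+00 -4.44089210e-16
  1.17710523e+00 -1.09573515e-01]
t=11.3 eef_pos=[631.   39.8 106.5] force=[-0.3  0.3  2.2] grip_width=10.7 grasp_force=32.3
True
t=14.7 eef_pos=[704.9 -12.   76.5] force=[-0.  -0.1  3.5] grip_width=10.8 grasp_force=32.6
t=17.4 eef_pos=[480.1 119.9 259.9] force=[-0.2  0.5 -0.2] grip_width=85.2 grasp_force=0.0
```

View pics/t1.png

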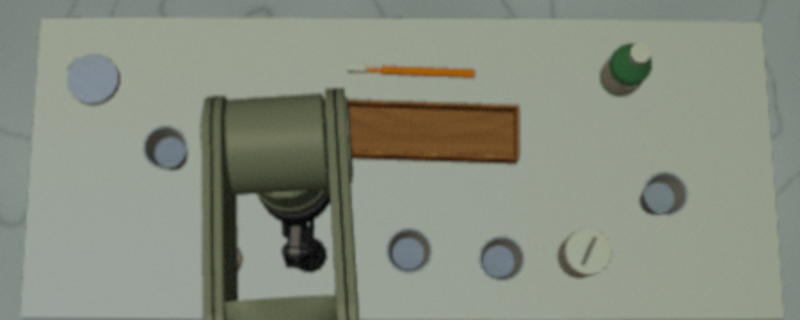

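```bash
cat >> h.py <<'E'
PARK=[1.2,.207,1.542,0,1.393,-.15]
H={"pot":50,"brush":52,"soak":49,"cup":53};WD={"pot":50,"brush":20,"soak":60,"cup":59}
SLOT={"pot":101,"brush":41,"cup":-24,"soak":-95.5}
def intray(xy): d=np.asarray(xy)-TC;return abs(d@TX)<40 and abs(d@TY)<145
def locate(want=None,F=None):
    F=F or grab();B={n:blobs(n,F[n]) for n in F};out=[]
    for b in B["top"]:
        k=kind(b)
        if k not in R or intray(b["xy"]) or (want and k!=want): continue
        r,z,far=R[k];a,e=circ("top",b["cnt"],z,r,far)
        if far:
            s=min(B["scene"],key=lambda s:np.hypot(*(s["xy"]-b["xy"])));c,e2=circ("scene",s["cnt"],z,r,far)
            xy=(a+c)/2;e=max(e,e2,np.hypot(*(a-c))/3)
        else: xy=a+[1.4,-.9]
        out.append((k,xy,round(float(e),1)))
    return out
def slot(k): return TC+SLOT[k]*TY
def carry(k,xy,base=0):
    ctrl.gripper_to(85);ctrl.move_ptp([*xy,230],RT)
    ctrl.move_l([*xy,50+H[k]+30],vel=250)
    if ctrl.move_l([*xy,50+H[k]],vel=80,threshold=8): st("TOUCH");return False
    ctrl.gripper_to(WD[k]-10,40);s=st("gripped")
    if abs(s["grip_width"]-WD[k])>6: return False
    up=55+H[k]+base;top=max(230,up+70)
    ctrl.move_l([*xy,top],vel=250)
    p=slot(k);ctrl.move_ptp([*p,top],RT);s=st("carried")
    ctrl.move_l([*p,up+(35 if base else 12)],vel=200)
    h=ctrl.move_l([*p,up-1.5],vel=40,threshold=6);st("down",h)
    ctrl.gripper_to(min(85,WD[k]+14));ctrl.move_l([*p,top],vel=250);return True
E
python3 - <<'E'
from h import *
ctrl.set_joints(PARK)
L=locate();print(L)
xy=[a for a in L if a[0]=="pot"][0][1]
carry("pot",xy);ctrl.set_joints(PARK);st();print(locate())
im=optics.grab_frame("top")[0]
im2=optics.grab_frame("scene")[0]
cv2.imwrite("pics/t2.png",np.vstack([cv2.resize(im[150:290,190:500,::-1],(700,316)),cv2.resize(im2[200:320,170:460,::-1],(700,284))]))
E
```

```text
[('cup', array([583.65274322, 309.56986829]), 1.4), ('cup', array([ 524.37752219, -338.32126972]), 1.0), ('cup', array([448.98048403,  -5.28696829]), 1.2), ('soak', array([ 449.28376852, -232.8729333 ]), 1.9), ('brush', array([449.82882745, 123.78128403]), 1.2), ('cup', array([ 439.17308701, -122.83891799]), 1.4), ('pot', array([441.11780758, 234.58850689]), 0.9)]
t=23.0 eef_pos=[441.7 234.8 100.8] force=[-1.4 -0.9  5.1] grip_width=48.5 grasp_force=42.1 gripped
t=24.6 eef_pos=[616.8  89.9 228.6] force=[ 0.1  0.5 -1.8] grip_width=48.2 grasp_force=41.7 carried
t=25.6 eef_pos=[619.6  89.  105.9] force=[-0.5  0.2  4. ] grip_width=48.1 grasp_force=42.3 down True
t=29.0 eef_pos=[126.5 560.9 255.8] force=[-1.1  0.  -0.4] grip_width=64.4 grasp_force=0.0
[('cup', array([583.65274446, 309.56986734]), 1.4), ('cup', array([ 524.37752387, -338.32126919]), 1.0), ('cup', array([448.98048438,  -5.28696831]), 1.2), ('soak', array([ 449.28220827, -232.87327338]), 1.9), ('brush', array([449.99641905, 123.77783252]), 1.2), ('cup', array([ 439.17308465, -122.83891778]), 1.4)]
```

View pics/t2.png

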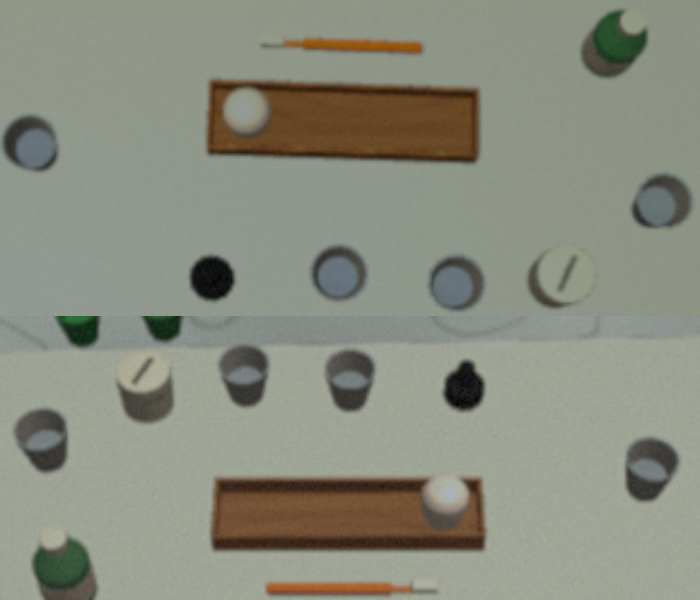

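```bash
python3 - <<'E'
s=open("h.py").read()
s=s.replace('''threshold=6);st("down",h)
''','''threshold=6);s=st("down",h)
    for dx in(2.5,-2.5,4,-4):
        if s["eef_pos"][2]<up+5: break
        ctrl.move_l([*p,up+35],vel=100);q=p+dx*TX;ctrl.move_l([*q,up+35]);ctrl.move_l([*q,up+27],vel=100)
        h=ctrl.move_l([*q,up-1.5],vel=40,threshold=6);s=st("retry",dx,h)
    if s["eef_pos"][2]>=up+5: print("BLOCKED");return False
''')
open("h.py","w").write(s)
E
python3 - <<'E'
from h import *
for k in("brush","soak"):
    L=locate(k);print(L)
    if not carry(k,L[0][1]): break
    ctrl.set_joints(PARK)
print([(a[0],a[1].round(1)) for a in locate()])
im=optics.grab_frame("top")[0]
im2=optics.grab_frame("scene")[0]
cv2.imwrite("pics/t3.png",np.vstack([cv2.resize(im[150:290,190:500,::-1],(700,316)),cv2.resize(im2[200:320,170:460,::-1],(700,284))]))
E
```

```text
[('brush', array([449.83343121, 123.74370373]), 1.2)]
t=33.3 eef_pos=[449.9 123.8 102.2] force=[-0.2 -0.5  3.9] grip_width=18.5 grasp_force=39.0 gripped
t=34.8 eef_pos=[614.7  29.6 227.8] force=[-1.   1.1 -0.9] grip_width=19.0 grasp_force=39.1 carried
t=35.9 eef_pos=[617.5  28.9 106.7] force=[-0.4 -0.8  3.5] grip_width=18.8 grasp_force=40.4 down True
[('soak', array([ 449.28376713, -232.87293254]), 1.9)]
t=44.5 eef_pos=[ 449.9 -233.4   99.9] force=[ 0.7 -0.   4. ] grip_width=59.5 grasp_force=43.5 gripped
t=46.0 eef_pos=[ 610.9 -107.9  228.2] force=[ 0.2 -0.5 -2.3] grip_width=59.1 grasp_force=43.4 carried
t=47.1 eef_pos=[ 613.1 -108.4  103.4] force=[-0.  -0.5 -0. ] grip_width=58.9 grasp_force=56.2 down True
[('cup', array([583.6, 309.5])), ('cup', array([ 524.4, -338.3])), ('cup', array([449. ,  -5.3])), ('cup', array([ 439.2, -122.9]))]
```

View pics/t3.png

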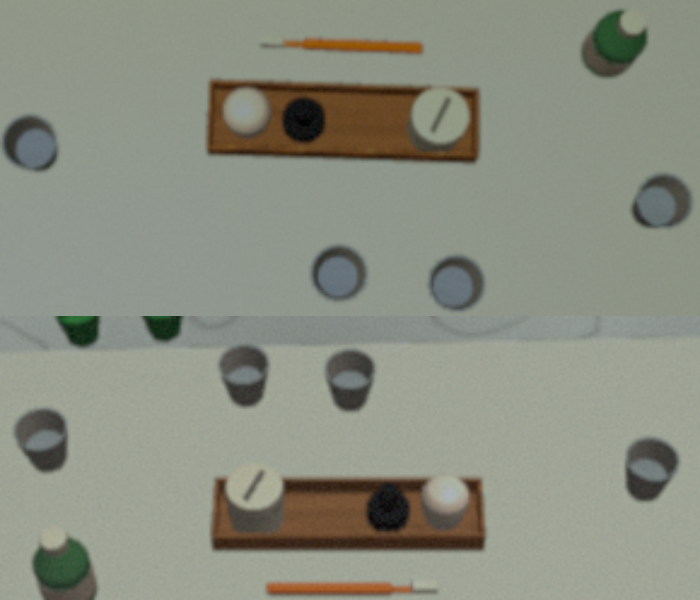

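Run:
```python
from h import *
for i in range(2):
    L=locate("cup");L.sort(key=lambda a:np.hypot(*(a[1]-slot("cup"))));print(len(L),L[0])
    if not carry("cup",L[0][1],26*i): break
    ctrl.set_joints(PARK)
F=grab()
for n in F:
    for b in blobs(n,F[n],92):
        if intray(b["xy"]): print(n,b["uv"].round(),b["z"].round(1),b["ztop"].round(1),b["xy"].round(),b["area"])
im,im2=F["top"][0],F["scene"][0]
cv2.imwrite("pics/t4.png",np.vstack([cv2.resize(im[150:290,190:500,::-1],(700,316)),cv2.resize(im2[200:320,170:460,::-1],(700,284))]))
```

```text
4 ('cup', array([448.98048382,  -5.28696827]), 1.2)
t=55.3 eef_pos=[449.7  -5.4 104. ] force=[-0.4  0.8  5.5] grip_width=55.6 grasp_force=41.6 gripped
t=56.6 eef_pos=[612.6 -35.6 227. ] force=[ 0.2 -0.1 -1. ] grip_width=55.4 grasp_force=42.5 carried
t=57.7 eef_pos=[615.9 -36.3 109.1] force=[ 0.  -0.1  4.9] grip_width=55.7 grasp_force=42.8 down True
3 ('cup', array([ 439.17308755, -122.83891794]), 1.4)
t=65.9 eef_pos=[ 439.8 -123.2  104.7] force=[-2.6  1.1  8.5] grip_width=56.2 grasp_force=40.6 gripped
t=67.4 eef_pos=[612.8 -36.2 227.9] force=[-0.  -0.3 -1.6] grip_width=56.4 grasp_force=42.7 carried
t=68.6 eef_pos=[614.9 -35.9 136.1] force=[1.9 0.1 2.9] grip_width=56.3 grasp_force=43.0 down True
top [353. 197.] 112.8 140.4 [618. -37.] 574
top [299. 199.] 110.9 118.1 [615.  88.] 357
top [384. 202.] 114.8 118.9 [ 608. -108.] 564
top [324. 199.] 111.2 115.2 [614.  31.] 73
scene [304. 272.] 117.1 140.1 [610. -37.] 561
scene [275. 275.] 114.4 119.2 [ 619. -110.] 489
scene [354. 276.] 110.6 117.9 [628.  87.] 293
scene [330. 275.] 110.2 115.9 [622.  28.] 75
```

View pics/t4.png

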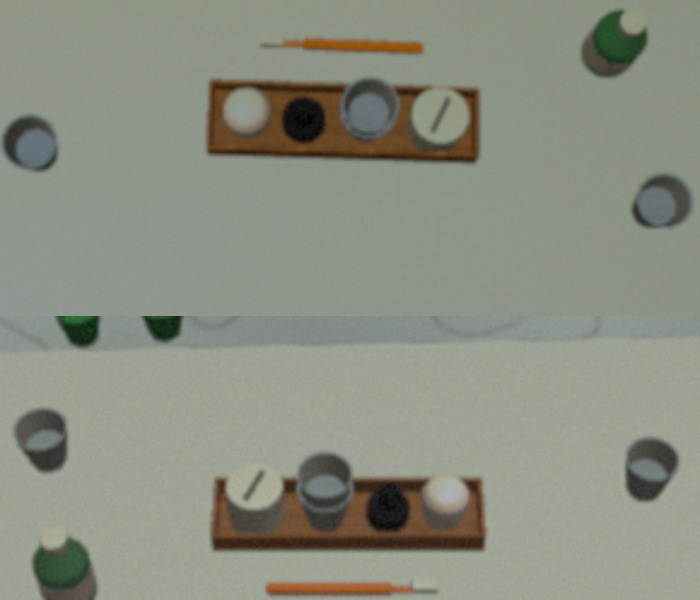

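Run:
```python
from h import *
for i in(2,3):
    L=locate("cup");L.sort(key=lambda a:np.hypot(*(a[1]-slot("cup"))));print(len(L),L[0])
    if not carry("cup",L[0][1],26*i): break
    ctrl.set_joints(PARK)
F=grab();print(locate(F=F))
for n in F:
    im,d=F[n];W=cloud(n,d);D=W[...,:2]-TC
    m=(abs(D@TX)<60)&(abs(D@TY)<145)&(d>0)
    s=m&(W[...,2]>165);print(n,np.percentile(W[s][:,2],[50,90,97]),s.sum(),np.median(W[s],0),np.percentile(W[m&(W[...,2]>92)&(abs(D@TY-101)<20)][:,2],95))
im,im2=F["top"][0],F["scene"][0]
cv2.imwrite("pics/t5.png",np.vstack([cv2.resize(im[150:290,190:500,::-1],(700,316)),cv2.resize(im2[200:320,170:460,::-1],(700,284))]))
```

```text
2 ('cup', array([ 524.37752222, -338.32126971]), 1.0)
t=77.5 eef_pos=[ 525.  -338.9  104. ] force=[0.2 0.2 2.5] grip_width=55.8 grasp_force=42.6 gripped
t=79.4 eef_pos=[614.2 -37.1 229.4] force=[ 0.7 -0.1 -0.7] grip_width=55.5 grasp_force=42.5 carried
t=80.5 eef_pos=[614.7 -35.8 161.1] force=[ 1.3 -0.6  3.3] grip_width=55.4 grasp_force=42.9 down True
1 ('cup', array([583.65274368, 309.56986736]), 1.4)
t=87.7 eef_pos=[584.5 309.9 104.3] force=[ 0.4 -0.2  3.6] grip_width=55.7 grasp_force=42.6 gripped
t=89.8 eef_pos=[614.4 -34.8 255.6] force=[-0.6  0.  -0.6] grip_width=55.6 grasp_force=42.5 carried
t=90.9 eef_pos=[614.4 -36.4 187.3] force=[0.7 0.1 3.5] grip_width=55.4 grasp_force=42.9 down True
[]
top [183.97509198 192.24384743 194.03147315] 309 [623.4543943  -36.36092832 183.97509198] 117.25833850287812
scene [180.9656794  191.72725006 193.55918648] 352 [603.20321289 -36.57818413 180.9656794 ] 118.45397762865272
```

View pics/t5.png

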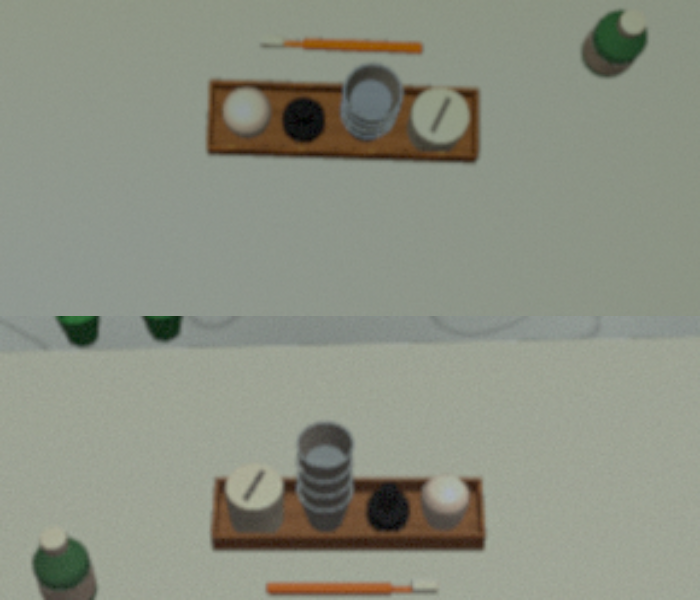

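Both views show the four tumblers nested straight. The top rim measures 192 mm against 191 mm expected, so they are fully home. The pot, brush and soaking cup stand in the tray, and the toothbrush lies clear of it. The robot is parked, so I'm handing in.

```bash
python3 -c "
from plant import ctrl
print(ctrl.finish_job())"
```

```text
the job is handed in; nothing more can be done
None
```

The job is handed in after about 95 s of the 210 s: the toothbrush lies on the shelf clear of the tray; the pill pot, brush, soaking cup and a fully nested stack of four tumblers stand in the tray; there was no soap box in this run; the compact and mouthwash were not touched.

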